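Hold a wood block home in a corner jig

ROBOT

A 6-joint arm with a two-finger parallel gripper is mounted at the origin on the work surface; the furniture and walls round the work are solid. World frame = base frame: x ahead of the robot, y to its left, z up, the work surface at z = 0. Lengths are in m, angles in rad, forces in N, time in s.
With the tool pointing down it reaches from about 0.35 to 0.775 m from the base axis. Payload 7.3 kg.
Tool frame: the origin (TCP) lies on the mounting face of the last link; the fingertips stand 178 mm ahead of it and the grasp point (between the pads) lies 159 mm ahead of it (robot.grip_depth is the distance from the TCP to the grasp point, in m); z points along the fingers, y is the line along which they close (so a half turn about z gives the same grasp; the last joint's range is limited). The gripper opens to 92 mm and grips with 3 to 60 N. Pads are 19 mm wide; open, the fingers measure 130 mm over their backs; the gripper's body (75 mm by 190 mm) begins 47 mm behind the grasp point.
Start: joints at [1.084, 0.342, 1.524, -0, 1.275, -0.146], TCP at [0.175, 0.495, 0.405] pointing down, gripper open.
Joint ranges: [-2.53, 2.53], [-0.77, 2.02], [0.04, 2.7], [-1, 4.14], [0.28, 2.66], [-3.11, 3.11]. Speed limits (rad/s): [2.57, 2.57, 3.14, 3.14, 3.14, 3.14].

INTERFACE

Orientations are given as [roll, pitch, yaw] about the fixed x, y, z axes, in that order (R = Rz(yaw) Ry(pitch) Rx(roll)).
In Python, from cell import observe, cams, robot, models gives the robot as it stands.
- The arm moves only by the shell command python3 -m jog 'ROWS' [FORCE]. ROWS is JSON, a list of rows, each a list of 3 entries, a list of its own where there are three numbers: the shift along the tool's x, y, z each as a share of 0.4 m, from -1 to 1, then the turn about the tool's z as a share of pi rad, from -1 to 1, then the closure, from 0 (fully open) to 1 (shut). In form: [[[x, y, z], turn, jaw], ...]. A call has 1 to 12 rows; each row is the pose to reach, as a shift and turn from the pose commanded when the call began, along the tool's axes at that moment, turning the shorter way round; what a row does not reach only later rows make up. A row lasts 1/8 s, in which the tool goes at most 62.5 mm and 10.7 degrees, less where a joint would pass 70% of its speed; a pose out of reach is approached as far as the arm can. A call with a number of a shift or a turn outside -1 to 1 is refused whole. A call with a gripper value outside its range is refused whole. The fingers move at their own pace and stop on an object; FORCE is the grip in N (left out, the last holds). Time passes only in rows, so rows that repeat a pose let the fingers close. It gives the time, the measured TCP pose, the force, the opening and the grip force at its end, in the units of the state.
- observe(): the state, without advancing time (a new reading comes with each control period).
- cams.read_camera(name): name is "scene" or "top"; returns the picture (420x560x3 uint8, red, green, blue); there is no depth.
- cams.camera_model(name): a dict with "camera_matrix" (3x3 intrinsics, pixels), "pose" (4x4, takes a point from camera to world coordinates). Camera axes: x right, y down, z forward; pixel columns grow to the right and rows downward; lengths in m; the calibration is good to about 2 mm. A picture is of the moment at which its call begins. camera_model takes no time and is no camera call.
- robot.hand_in(): hands the job in; it is judged then, once.
Trained networks look in the newest picture that a camera, given by its name, has taken for a name from the list of things; names that differ only in an ending like _2 or _b are one class to them, and where a whole thing is asked for, a point or a joint stands for the part that bears it (a point fixed in the world has none). Each returns a list of dicts, best first, with "confidence" (0 to 1); they miss things now and then, are a little off and sometimes report something else, mostly with a low value. They report only what shows in the picture. A call takes as long as a camera call. They do not tell look-alikes from the thing itself.
- models.find_in(target, camera): "position" ([x, y, z] in m, in world coordinates, good to about 4 mm: the middle of the surface that is visible of it).
- models.pinpoint(target, camera): "position" ([x, y, z] in m, in world coordinates, good to about 4 mm: a listed point, or the origin of a listed thing).
The state is a dict: "time": time; "qpos": joint angles; "qvel": joint speeds; "joint_efforts": joint torques, N m; "tool_pos": TCP position; "tool_rot": TCP orientation; "contact_force": force on the tool from outside, world axes, zero at the start; "torque": the same for the moment, N m; "opening": finger opening in m; "grip_force": force on a finger pad.
Only numpy, scipy, OpenCV 4.12 (cv2) and the standard library are available. Lean on these libraries where they do the work, as an engineer would, in place of code of your own. Each camera call takes 0.05 s, during which the arm holds its last target. There are 200 camera calls.

TASK

Of the three offcuts lying loose on the bench, lay the shortest and thickest one flat in the corner jig, its long side flush against the long fence and its end flush against the short fence. Press it firmly into the corner so that it bears on both fences at once, and finish while still holding it pressed there with the fingers: do not let go. Leave the other two offcuts where they lie.

Things in the scene. Friction and masses are not known exactly. Their poses are not given: they have to be found in the camera images.
- block: the offcut to use: plain softwood block, the shortest and thickest of the three, 40 (its x) x 120 (its y) x 35 (z) mm, about 0.1 kg, loose, lying flat on the bench; origin at the centre of its underside; long axis = its y; the two ends are alike
- medium_offcut: bystander: softwood offcut 45 x 140 x 28 mm, loose, lying flat; origin at the centre of its underside, long axis = its y
- thin_offcut: bystander: softwood offcut 45 x 170 x 22 mm, the longest and thinnest, loose, lying flat; origin at the centre of its underside, long axis = its y
- jig: corner jig fixed to the bench: plywood base 150 (x) x 200 (y) x 12 (z) mm with two wooden fences on top; origin at the centre of the base's underside. Its +x points from the base to the long fence, its +y to the short fence. The workpiece lies on the base, on the -x side of the long fence and the -y side of the short fence
- fence_long: long fence of the jig, along the jig's y: 18 x 142 x 12 mm (its top is 12 mm over the base, 24 mm over the bench; the block stands 23 mm above it); its -x face, at jig x = +45 mm, is the stop for the block's long side; origin at the centre of its underside
- fence_end: short fence of the jig, along the jig's x: 97 x 18 x 12 mm, same height; its -y face, at jig y = +70 mm, is the stop for the block's end; origin at the centre of its underside. The fences leave a gap of 8 mm on each side of the inner corner, for chips
- jig_corner (a point): the inner corner: the point on the base's top (12 mm over the bench) where the lines of the two stop faces meet; axes parallel to the jig's. A seated block has its origin at x = -20 mm, y = -60 mm, z = 0 from here and its y axis along the jig's y (either way round)
Mind the look-alikes: they are no part of the job. What is shaped like the block but green or red is not meant.

How it is judged:
By the outcome, as a careful person would: the job done as asked, in the order asked, and still so for the second after the job is handed in, while the arm keeps its last pose, push and grip.
It also fails if it takes over 45 s, if anything falls off the work surface, if the arm or the gripper's body presses on something with over 40 N, if the wrist force passes 120 N, or if a joint passes its speed limit or range.

## Working session

There is one attempt and no reset: what is moved stays moved. The work goes in short steps, Python scripts to look and compute and a shell command to move; the robot and the scene stay as the last step left them, time stands still between calls to the robot, and variables do not carry over. Pictures are saved under pics/ and viewed, at most 10 in all, crops included, and the job is handed in when it is done.

```bash
mkdir -p pics
python3 - <<'E'
from cell import observe,cams,robot,models
import cv2,numpy as np
for c in("scene","top"):
    im=cams.read_camera(c); cv2.imwrite(f"pics/{c}0.png",im[:,:,::-1])
    m=cams.camera_model(c); print(c,np.round(m["camera_matrix"],1).tolist(),np.round(m["pose"],4).tolist())
for t in("block","medium_offcut","thin_offcut","jig","jig_corner","fence_long","fence_end"):
    for f in(models.pinpoint,models.find_in):
        print(t,[(np.round(d["position"],3).tolist(),round(d["confidence"],2)) for d in f(t,"top")])
s=observe();print(s["time"],s["tool_pos"],s["tool_rot"],s["contact_force"],s["opening"])
E
```

```text
scene [[527.9, 0.0, 272.6], [0.0, 527.9, 208.5], [0.0, 0.0, 1.0]] [[0.9125, -0.2999, 0.2782, 0.0195], [-0.4091, -0.6765, 0.6124, -1.0766], [0.0045, -0.6727, -0.7399, 1.1663], [0.0, 0.0, 0.0, 1.0]]
top [[468.7, 0.0, 279.7], [0.0, 468.7, 210.1], [0.0, 0.0, 1.0]] [[0.0067, -0.9973, 0.0725, 0.3407], [-1.0, -0.0064, 0.0046, -0.1407], [-0.0042, -0.0726, -0.9974, 1.5427], [0.0, 0.0, 0.0, 1.0]]
block [([0.615, -0.174, 0.004], 0.78), ([0.39, 0.059, 0.002], 0.67), ([0.522, -0.594, -0.003], 0.63), ([0.292, -0.308, -0.004], 0.58)]
block [([0.61, -0.174, 0.036], 0.92), ([0.289, -0.307, 0.033], 0.84), ([0.518, -0.592, 0.036], 0.73), ([0.391, 0.056, 0.036], 0.72), ([0.592, -0.017, 0.036], 0.7)]
medium_offcut [([0.451, -0.124, -0.003], 0.91), ([0.617, 0.179, 0.009], 0.63), ([0.561, 0.186, 0.004], 0.47)]
medium_offcut [([0.454, -0.124, 0.025], 0.66)]
thin_offcut [([0.511, -0.372, -0.001], 0.58)]
thin_offcut [([0.513, -0.373, 0.021], 0.92)]
jig [([0.564, 0.185, 0.005], 0.77)]
jig [([0.562, 0.186, 0.015], 0.68)]
jig_corner [([0.608, 0.263, 0.011], 0.66)]
jig_corner [([0.564, 0.191, 0.011], 0.64)]
fence_long [([0.615, 0.181, 0.012], 0.62)]
fence_long [([0.614, 0.183, 0.02], 0.5)]
fence_end [([0.547, 0.267, 0.008], 0.46)]
fence_end [([0.541, 0.265, 0.021], 0.7)]
0.8 [0.17545951 0.49481601 0.40477247] [3.14142806e+00 5.04759042e-05 2.80078796e+00] [ 1.28290851  0.07124622 -0.20375099] 0.09179881698999615
```

View pics/top0.png

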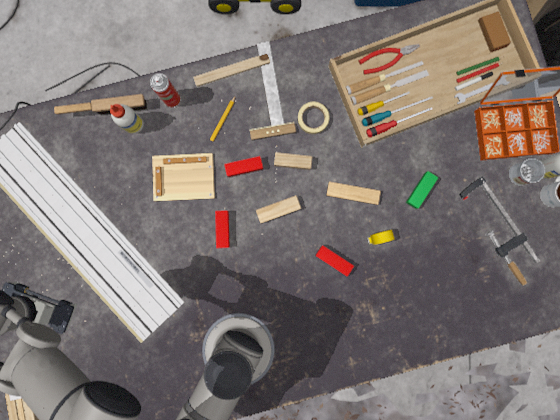

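View pics/scene0.png

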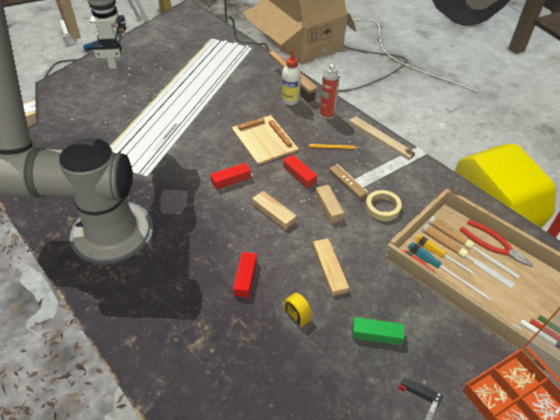

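The top view has three plain wood pieces: A (293,160), B (278,208) and C (353,193). A looks shortest and thickest, so it fits the block. The jig is at (183,177). The red pieces (244,167), (222,229), (335,261) and the green one (423,190) are look-alikes. I'll confirm with a crop and measure.

```bash
cat > h.py <<'E'
import numpy as np,cv2
from cell import observe,cams,robot,models
def unproj(c,uv,z):
    m=cams.camera_model(c);K=np.array(m["camera_matrix"]);T=np.array(m["pose"])
    uv=np.atleast_2d(uv).astype(float)
    d=np.c_[uv,np.ones(len(uv))]@np.linalg.inv(K).T@T[:3,:3].T
    o=T[:3,3]; return (o+d*((z-o[2])/d[:,2])[:,None])[:,:2]
def rect(c,im,seed,z,r=30,rng=(25,60)):
    hsv=cv2.cvtColor(im,cv2.COLOR_RGB2HSV); u,v=seed
    m=((hsv[...,1]>50)&(hsv[...,2]>110)).astype(np.uint8)
    n,l=cv2.connectedComponents(m,connectivity=4); k=l[v,u]
    cs,_=cv2.findContours((l==k).astype(np.uint8),cv2.RETR_EXTERNAL,cv2.CHAIN_APPROX_NONE)
    p=unproj(c,cs[0][:,0],z)*1000
    return cv2.minAreaRect(p.astype(np.float32)), (l==k).sum()
E
python3 - <<'E'
from h import *
im=cams.read_camera("top")
for n,s,z in(("A",(293,160),.035),("B",(278,208),.028),("C",(353,193),.022),("jig",(190,180),.012)):
    print(n,rect("top",im,s,z))
a=cv2.resize(im[135:225,225:390],None,fx=4.8,fy=4.8,interpolation=cv2.INTER_CUBIC)[:300]
a=cv2.resize(im[140:220,225:385],(800,400),interpolation=cv2.INTER_CUBIC)
cv2.imwrite("pics/offcuts.png",a[:,:,::-1])
b=cv2.resize(im[148:206,145:222],None,fx=10,fy=10,interpolation=cv2.INTER_CUBIC)
cv2.imwrite("pics/jig.png",b[:,:,::-1])
for t in("block","jig_corner","jig","fence_long","fence_end"):
    print(t,[(np.round(d["position"],3).tolist(),round(d["confidence"],2)) for d in models.pinpoint(t,"scene")])
E
```

```text
A (((612.9131469726562, -174.83724975585938), (122.18869018554688, 43.470943450927734), 84.57730102539062), np.int64(490))
B (((455.0776062011719, -128.3153076171875), (47.46550750732422, 141.77706909179688), 20.38433074951172), np.int64(640))
C (((510.0583190917969, -372.45587158203125), (173.72589111328125, 49.038448333740234), 80.28522491455078), np.int64(796))
jig (((560.8223266601562, 186.57565307617188), (152.84976196289062, 202.3507843017578), 3.097106456756592), np.int64(2749))
block [([0.598, -0.015, -0.004], 0.95), ([0.618, -0.175, -0.0], 0.94), ([0.524, -0.593, 0.001], 0.7), ([0.29, -0.312, -0.001], 0.64), ([0.389, 0.053, 0.0], 0.56)]
jig_corner [([0.601, 0.259, 0.012], 0.79)]
jig [([0.563, 0.187, -0.003], 0.85)]
fence_long [([0.616, 0.184, 0.01], 0.59)]
fence_end [([0.546, 0.27, 0.011], 0.45), ([0.621, 0.187, 0.009], 0.44)]
```

View pics/offcuts.png

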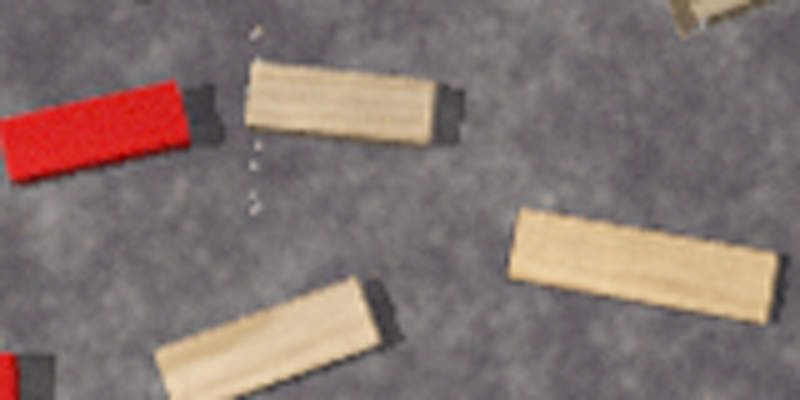

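View pics/jig.png

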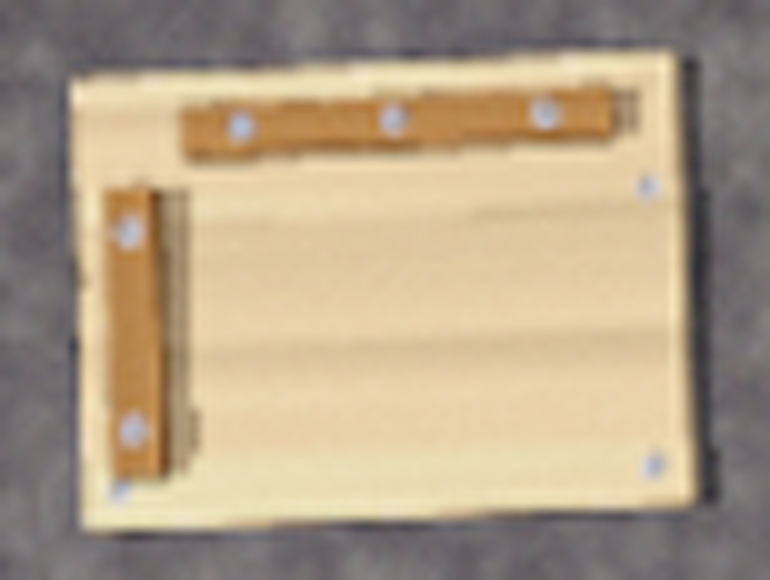

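The crop confirms A. At (293,160) in the top view it is the shortest plain wood piece at about 120x40 mm. B measures about 140 mm and C about 170 mm. The jig view shows the long fence along its top edge and the short fence on the left, so the inner corner is at upper left, near full-frame (161,164). I'm starting with the transit and turn.

```bash
cat >> h.py <<'E'
def plan(x,y,z,ang,cmd=None):
    """shares to bring TCP to x,y,z with tool-y along world angle ang (deg, mod 180)"""
    from scipy.spatial.transform import Rotation as R
    s=observe(); M=R.from_euler("xyz",s["tool_rot"]).as_matrix()
    d=M.T@(np.array([x,y,z])-s["tool_pos"])/.4
    a=np.degrees(np.arctan2(M[1,1],M[0,1])); t=-((ang-a+90)%180-90)
    print("t",round(s["time"],2),"shift",np.round(d,4),"turn",round(t/180,4),"toolyang",round(a,2),"F",np.round(s["contact_force"],1),"open",round(s["opening"],4),"q6",round(s["qpos"][5],2))
E
python3 -m jog '[[[-0.8,-0.6,0.25],0.422,0],[[-0.8,-0.6,0.25],0.422,0],[[-0.8,-0.6,0.25],0.422,0],[[-0.8,-0.6,0.25],0.422,0],[[-0.8,-0.6,0.25],0.422,0],[[-0.8,-0.6,0.25],0.422,0],[[-0.8,-0.6,0.25],0.422,0],[[-0.8,-0.6,0.25],0.422,0]]' 30
python3 -c "
from h import *
plan(.614,-.175,.25,-5.4)"
```

```text
time: 2.1
tool_pos: [0.3979, 0.1599, 0.3042]
tool_rot: [-3.141, 0.0, 1.47]
contact_force: [0.2, 0.5, 0.4]
opening: 0.0919
grip_force: 0.0
t 2.1 shift [-0.7784  0.622   0.1354] turn -0.0022 toolyang -5.79 F [0.2 0.5 0.4] open 0.0919 q6 0.3
```

```bash
python3 -m jog '[[[-0.778,0.622,0.135],-0.002,0],[[-0.778,0.622,0.135],-0.002,0],[[-0.778,0.622,0.135],-0.002,0],[[-0.778,0.622,0.135],-0.002,0],[[-0.778,0.622,0.135],-0.002,0],[[-0.778,0.622,0.135],-0.002,0],[[-0.778,0.622,0.135],-0.002,0],[[-0.778,0.622,0.135],-0.002,0],[[-0.778,0.622,0.135],-0.002,0]]'
python3 -c "
from h import *
plan(.614,-.175,.194,-5.4)
cv2.imwrite('pics/pre.png',cv2.resize(cams.read_camera('scene')[130:270,230:430],(800,560))[:,:,::-1])"
```

```text
time: 3.22
tool_pos: [0.6145, -0.1702, 0.2508]
tool_rot: [-3.141, -0.001, 1.483]
contact_force: [0.1, 0.7, 0.1]
opening: 0.0916
grip_force: 0.0
t 3.23 shift [-0.0122  0.      0.1419] turn 0.0022 toolyang -5.01 F [0.1 0.7 0.1] open 0.0916 q6 -0.3
```

View pics/pre.png

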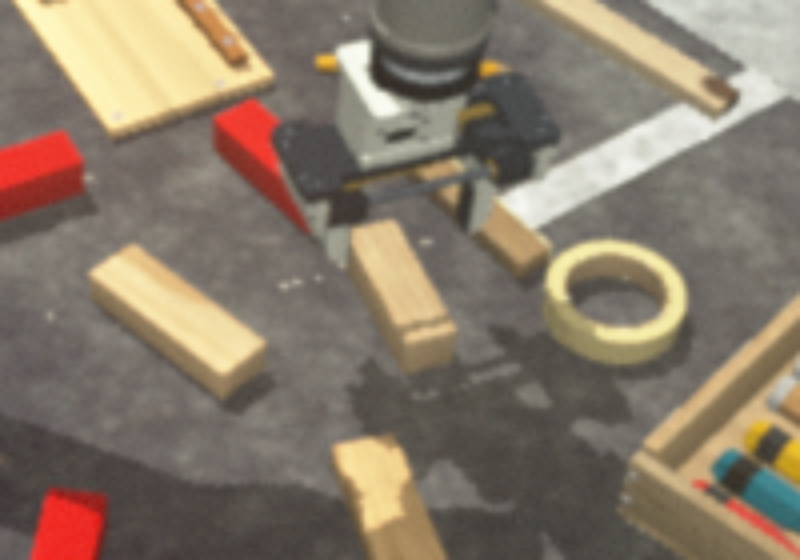

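The crop shows the open fingers straddling the block at about (400,290), and the square's stock is close beyond the far finger at (510,230). I'll narrow the jaw first for clearance, then descend and grip.

```bash
python3 -m jog '[[[-0.012,0,0],0.002,0.27],[[-0.012,0,0],0.002,0.27],[[-0.012,0,0.07],0.002,0.27],[[-0.012,0,0.142],0.002,0.27],[[-0.012,0,0.142],0.002,0.27],[[-0.012,0,0.142],0.002,1],[[-0.012,0,0.142],0.002,1],[[-0.012,0,0.142],0.002,1],[[-0.012,0,0.142],0.002,1],[[-0.012,0,0.142],0.002,1]]' 30
python3 -c "
from h import *
plan(.614,-.175,.30,-5.4)"
```

```text
time: 4.53
tool_pos: [0.6145, -0.1768, 0.1949]
tool_rot: [3.14, 0.0, 1.475]
contact_force: [-0.7, 1.0, 5.2]
opening: 0.0393
grip_force: 30.0
t 4.53 shift [ 0.0042 -0.0013 -0.2628] turn -0.0005 toolyang -5.49 F [-0.7  1.   5.2] open 0.0393 q6 -0.3
```

```bash
python3 -m jog '[[[0,0,-0.15],0,1],[[0,0,-0.2],0,1],[[0,0,-0.2],0,1]]'
python3 -c "
from h import *
plan(.572,.180,.262,3)"
```

```text
time: 4.9
tool_pos: [0.6146, -0.1768, 0.2755]
tool_rot: [3.138, 0.001, 1.475]
contact_force: [-0.0, 0.5, -2.0]
opening: 0.0396
grip_force: 30.0
t 4.9 shift [ 0.8777 -0.1914  0.0323] turn -0.0471 toolyang -5.49 F [-0.   0.5 -2. ] open 0.0396 q6 -0.3
```

```bash
python3 -m jog '[[[0.878,-0.191,0.032],-0.047,1],[[0.878,-0.191,0.032],-0.047,1],[[0.878,-0.191,0.032],-0.047,1],[[0.878,-0.191,0.032],-0.047,1],[[0.878,-0.191,0.032],-0.047,1],[[0.878,-0.191,0.032],-0.047,1],[[0.878,-0.191,0.032],-0.047,1],[[0.878,-0.191,0.032],-0.047,1],[[0.878,-0.191,0.032],-0.047,1]]'
python3 -c "
from h import *
plan(.572,.180,.212,3)
a=cv2.resize(cams.read_camera('top')[140:220,135:235],(750,600),interpolation=cv2.INTER_CUBIC)
b=cv2.resize(cams.read_camera('scene')[80:180,220:320],(600,600),interpolation=cv2.INTER_CUBIC)
im=cv2.resize(np.hstack([a,b]),(800,356))
cv2.imwrite('pics/over.png',im[:,:,::-1])"
```

```text
time: 6.02
tool_pos: [0.572, 0.1789, 0.2605]
tool_rot: [-3.141, 0.0, 1.621]
contact_force: [0.3, -0.7, -1.7]
opening: 0.0398
grip_force: 30.0
t 6.03 shift [0.0028 0.0002 0.1212] turn -0.0007 toolyang 2.88 F [ 0.3 -0.7 -1.7] open 0.0398 q6 0.13
```

View pics/over.png

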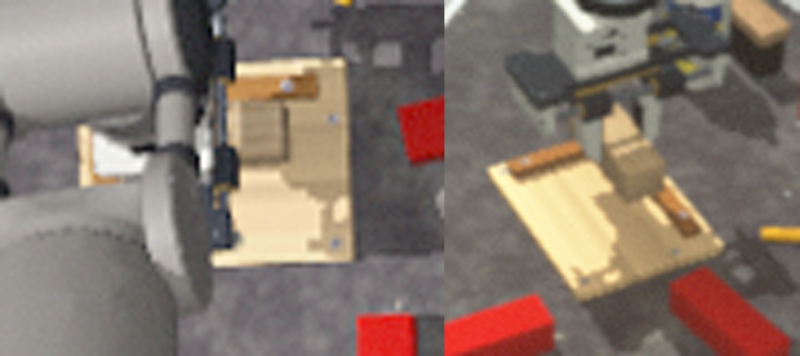

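The pictures show the block still held over the base (left pane about (263,135), right pane about (635,170)), parallel to the long fence and clear of both fences. Lowering to the base.

```bash
python3 -m jog '[[[0,0,0.06],0,1],[[0,0,0.11],0,1],[[0,0,0.126],0,1],[[0,0,0.13],0,1],[[0,0,0.132],0,1],[[0,0,0.134],0,1],[[0,0,0.134],0,1]]'
python3 -c "
from h import *
plan(.572,.180,.207,3)"
```

```text
time: 7.0
tool_pos: [0.5719, 0.1803, 0.2079]
tool_rot: [3.141, -0.0, 1.623]
contact_force: [-0.6, -0.5, -0.5]
opening: 0.0397
grip_force: 30.0
t 7.0 shift [-0.0007  0.0002  0.0023] turn -0.0001 toolyang 2.98 F [-0.6 -0.5 -0.5] open 0.0397 q6 0.13
```

```bash
python3 -m jog '[[[0,0,0.002],0,1],[[0,0,0.003],0,1],[[0,0,0.004],0,1],[[0,0,0.004],0,1]]'
```

```text
time: 7.5
tool_pos: [0.5718, 0.1803, 0.2069]
tool_rot: [3.141, -0.0, 1.623]
contact_force: [-2.9, -0.5, 6.7]
opening: 0.0399
grip_force: 30.0
```

```bash
python3 -m jog '[[[0.01,0.01,0],0,1],[[0.02,0.02,0],0,1],[[0.026,0.026,0],0,1],[[0.026,0.026,0],0,1]]'
python3 -m jog '[[[0,0.003,0],0,1],[[0,0.006,0],0,1],[[0,0.006,0],0,1]]'
```

```text
time: 8.0
tool_pos: [0.5821, 0.1911, 0.2069]
tool_rot: [3.14, 0.0, 1.623]
contact_force: [-0.8, -1.1, 5.4]
opening: 0.0397
grip_force: 30.0
time: 8.38
tool_pos: [0.5839, 0.1913, 0.2069]
tool_rot: [-3.141, 0.0, 1.623]
contact_force: [-4.6, -1.1, 8.8]
opening: 0.0396
grip_force: 30.0
```

```bash
python3 -m jog '[[[0,0.002,0],0,1],[[0,0.004,0],0,1],[[0,0.004,0],0,1]]'
python3 -m jog '[[[0,0.002,0],0,1],[[0,0.004,0],0,1],[[0,0.004,0],0,1]]'
python3 -m jog '[[[0,0.002,0],0,1],[[0,0.004,0],0,1],[[0,0.004,0],0,1]]'; python3 -c "
from h import *
print(observe()['torque'])"
```

```text
time: 8.75
tool_pos: [0.5854, 0.1914, 0.2069]
tool_rot: [-3.141, -0.0, 1.623]
contact_force: [-5.2, -0.4, 7.5]
opening: 0.0397
grip_force: 30.0
time: 9.12
tool_pos: [0.5864, 0.1916, 0.2069]
tool_rot: [-3.139, 0.0, 1.623]
contact_force: [-7.2, -1.9, 9.9]
opening: 0.0396
grip_force: 30.0
time: 9.5
tool_pos: [0.5871, 0.1916, 0.2069]
tool_rot: [-3.136, 0.0, 1.623]
contact_force: [-11.8, -0.9, 15.6]
opening: 0.0393
grip_force: 30.0
[-0.35772654  2.06457454  0.13580811]
```

Long fence contact. Now I'll push toward the short fence and ease the downforce slightly.

```bash
python3 -m jog '[[[0.004,0,-0.001],0,1],[[0.008,0,-0.001],0,1],[[0.012,0,-0.001],0,1],[[0.012,0,-0.001],0,1]]'
python3 -m jog '[[[0.002,0,0],0,1],[[0.005,0,0],0,1],[[0.005,0,0],0,1]]'
python3 -m jog '[[[0.002,0,0],0,1],[[0.004,0,0],0,1],[[0.004,0,0],0,1]]'; python3 -c "
from h import *
print(observe()['torque'])"
```

```text
time: 10.0
tool_pos: [0.5871, 0.1943, 0.207]
tool_rot: [-3.135, 0.004, 1.623]
contact_force: [-12.2, -13.5, 13.8]
opening: 0.0398
grip_force: 30.0
time: 10.38
tool_pos: [0.587, 0.1962, 0.207]
tool_rot: [-3.135, 0.005, 1.623]
contact_force: [-11.9, -12.7, 14.0]
opening: 0.0401
grip_force: 30.0
time: 10.75
tool_pos: [0.587, 0.1976, 0.207]
tool_rot: [-3.135, 0.005, 1.623]
contact_force: [-11.3, -13.9, 13.7]
opening: 0.0395
grip_force: 30.0
[-2.30985086  1.90011518  0.13729956]
```

```bash
python3 -m jog '[[[0.002,0,0],0,1],[[0.004,0,0],0,1],[[0.004,0,0],0,1]]'
python3 -m jog '[[[0.002,0,0],0,1],[[0.004,0,0],0,1],[[0.004,0,0],0,1]]'
python3 -c "
from h import *
print(observe()['torque'])
a=cv2.resize(cams.read_camera('top')[150:210,145:225],(750,563),interpolation=cv2.INTER_CUBIC)
b=cv2.resize(cams.read_camera('scene')[100:170,225:305],(643,563),interpolation=cv2.INTER_CUBIC)
im=cv2.resize(np.hstack([a,b]),(800,323))
cv2.imwrite('pics/seat.png',im[:,:,::-1])"
```

```text
time: 11.12
tool_pos: [0.587, 0.198, 0.207]
tool_rot: [-3.135, 0.007, 1.623]
contact_force: [-10.9, -19.4, 14.5]
opening: 0.0397
grip_force: 30.0
time: 11.5
tool_pos: [0.5871, 0.1985, 0.2069]
tool_rot: [-3.134, 0.009, 1.623]
contact_force: [-11.9, -25.6, 16.1]
opening: 0.0396
grip_force: 30.0
[-4.29168917  1.83147524  0.20777299]
```

View pics/seat.png

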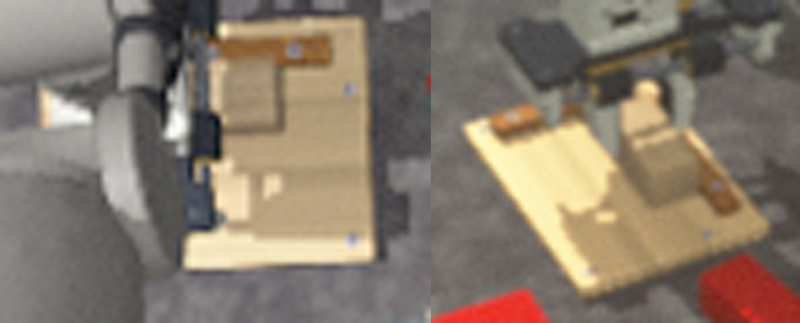

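The pictures show the block against the long fence (left pane, around (250,65)) with the fingers clear above both fences. The short-fence end is hidden behind the wrist. There the force rose steeply once y stopped at 0.198, which means contact. I'll add a little more push against both fences and hold.

```bash
python3 -m jog '[[[0,0.002,0],0,1],[[0.001,0.004,0],0,1],[[0.002,0.004,0],0,1],[[0.002,0.004,0],0,1],[[0.002,0.004,0],0,1],[[0.002,0.004,0],0,1]]'
python3 -c "
from h import *
s=observe();print(s['torque'],s['qvel'])
cams.read_camera('scene')
for t in('block','jig_corner'):
  print(t,[(np.round(d['position'],3).tolist(),round(d['confidence'],2)) for d in models.pinpoint(t,'scene')])
b=cams.read_camera('scene')[100:165,225:315]
cv2.imwrite('pics/fin.png',cv2.resize(b,(800,578),interpolation=cv2.INTER_CUBIC)[:,:,::-1])"
```

```text
time: 12.35
tool_pos: [0.5877, 0.1989, 0.2068]
tool_rot: [-3.13, 0.01, 1.624]
contact_force: [-15.3, -28.7, 19.3]
opening: 0.0397
grip_force: 30.0
[-4.76342114  2.68385239  0.29360658] [-0.00067174  0.00195318  0.00084001  0.00114767 -0.00011811 -0.00085897]
block [([0.29, -0.312, 0.003], 0.8), ([0.523, -0.595, 0.006], 0.78), ([0.388, 0.051, -0.002], 0.71), ([0.59, 0.199, 0.009], 0.64), ([0.596, -0.013, -0.004], 0.62)]
jig_corner [([0.599, 0.26, 0.012], 0.6), ([0.513, -0.372, 0.003], 0.24)]
```

View pics/fin.png

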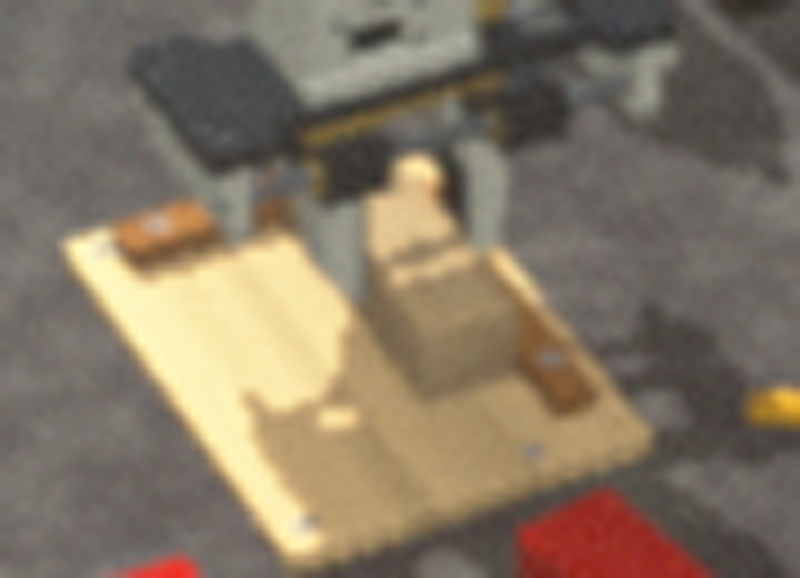

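```bash
python3 -c "
from cell import robot,observe
s=observe();print(s['contact_force'],s['grip_force'],s['tool_pos']);print(robot.hand_in())"
```

```text
[-15.75566489 -28.58855716  18.94592038] 30.02566695213318 [0.58771587 0.19889137 0.20683323]
the job is handed in; nothing more can be done
None
```

The block (the shortest, thickest offcut) is in the corner jig, still gripped at 30 N and pressed against both fences (about 16 N on the long fence, 29 N on the short one). Contact at the short fence is judged from force only, because the wrist hid it from the cameras; I handed the job in at about 12.5 s, no verdict came back, and I did not move the other two offcuts.

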